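# Find the polished mirror blank by its drag and store it

## Task

Three mirror blanks that look alike lie on the sloping plate: one has its underside polished, the other two are still ground rough. Find it by feel, sliding blanks a couple of centimetres along the plate to tell which drags least, and leave the two rough ones lying on the plate. Swing the cover of the blue case over past its balance point so that it stays open on its own, and gently lay the polished blank flat on the floor of the case, leaving the other things on the bench where they are.

Things in the scene. Friction and masses are not known exactly. Their poses are not given: they have to be found in the camera images.
- plate: dark steel plate on legs, fixed: 160 mm up the slope x 345 mm wide. Origin on the bench under its middle; z up, y level along its width, x level, away from the robot. The top face rises 25 degrees towards +x; its middle is 70 mm above the origin. A slippery white ledge on the lower edge stands 12 mm above the face and holds the blanks up; the sides are open. Blanks lie in a row, 60 mm gaps.
- spot_1 (a point): start centre (half-way up) of the blank at the plate's right-hand (-y) end; fixed to the plate, level axes, right to 3 mm along the row. Blank: amber glass under a white steel back, 110 mm up the slope x 48 mm along the row x 32 mm thick, 0.6 to 0.8 kg, flat on the slope. Sides grip alike; pushed slowly along the row a rough one resists with about 4 to 7 N, the polished one with under 1.2 N.
- spot_2 (a point): the same for the blank in the middle, 108 mm from its neighbours. Which kind of blank lies at which spot changes from run to run.
- spot_3 (a point): the same for the blank at the left-hand (+y) end
- case_in (a point): centre of the inner floor of the open-topped blue steel case, fixed on the bench: outside 170 (x) x 140 (y) x 45 mm high, walls 5 mm, inside 160 x 130 mm; axes of the case: x away from the robot, z up. The floor is 5 mm above the bench.
- cover (a joint): angle of the case's grey cover (170 x 140 x 6 mm, about 0.15 kg), hinged on the case's far (+x) upper rim: 0 shut, rad, growing as its front edge swings up and over away from the robot. It has no catch: left below about 1.5 it falls shut, beyond about 1.6 it falls open to its stop at 1.9.
- cover_hinge (a point): middle of the cover's hinge line, which runs along the case's y axis; its axes move with the cover
- cover_handle (a point): middle of the head of the black round knob that stands on the cover's upper face near its front edge: knob 43 mm high in all, neck 12 mm across, head 28 mm across and 16 mm deep. The point is 35 mm above the upper face of the shut cover, 140 mm from the hinge line and 41 mm above it; it moves with the cover.
Things that resemble listed ones, but are neither listed nor needed, are in the scene too. What is shaped like the part that bears case_in but brown or red is not meant.

How it is judged:
On the way:
1. a blank is being slid along the plate, resting on it, more than 10 mm from where it lay (((distance of blank_a_c0 from where it was at the start of the episode above 0.01 m and contact force between blank_a and plate above 0.4 N and linear speed of blank_a above 0.004 m/s) or (distance of blank_b_c0 from where it was at the start of the episode above 0.01 m and contact force between blank_b and plate above 0.4 N and linear speed of blank_b above 0.004 m/s) or (distance of blank_c_c0 from where it was at the start of the episode above 0.01 m and contact force between blank_c and plate above 0.4 N and linear speed of blank_c above 0.004 m/s))), for 0.1 s.
At the end, for the whole second after the job is handed in: The cover stands open by itself past its balance point (over 1.7 rad); the polished blank lies flat (within 0.1 rad), white top up, at rest on the floor inside the case; both rough blanks still lie flat on the sloping plate (value of joint cover above 1.7 rad and x of blank_c_c0 in the frame of case_in between -0.08 and 0.08 m and y of blank_c_c0 in the frame of case_in between -0.065 and 0.065 m and z of blank_c_c0 in the frame of case_in between 0.01 and 0.022 m and angle between blank_c_c0's own z axis and vertical below 0.1 rad and linear speed of blank_c below 0.02 m/s and x of blank_a_c0 in the frame of plate between -0.06 and 0.075 m and y of blank_a_c0 in the frame of plate between -0.18 and 0.18 m and angle between blank_a_c0's own z axis and vertical between 0.33 and 0.54 rad and height (world z) of each of blank_a_c0, blank_b_c0 above 0.055 m and contact force between each of blank_a, blank_b and plate above 0.5 N and x of blank_b_c0 in the frame of plate between -0.06 and 0.075 m and y of blank_b_c0 in the frame of plate between -0.18 and 0.18 m and angle between blank_b_c0's own z axis and vertical between 0.33 and 0.54 rad); the robot touches nothing.
It fails at once if another thing on the bench is moved by more than 30 mm (distance of any of dish, loupe, clear_box, brass_weight, rinse, tweezers, driver from where it was at the start of the episode above 0.03 m).
It fails at once if the polished blank is dropped or thrown down: it comes within about 13 mm of the case's floor faster than 0.4 m/s (linear speed of blank_c above 0.4 m/s and z of blank_c_c0 in the frame of case_in below 0.03 m and horizontal distance between blank_c_c0 and case_in below 0.1 m).
It also fails if it takes over 72 s, if anything falls off the work surface, if the arm or the gripper's body presses on something with over 40 N, if the wrist force passes 120 N, or if a joint passes its speed limit or range.

## Robot

A 6-joint arm with a two-finger parallel gripper is mounted at the origin on the work surface. World frame = base frame: x ahead of the robot, y to its left, z up, the work surface at z = 0. Lengths are in m, angles in rad, forces in N, time in s.
With the tool pointing down it reaches from about 0.375 to 0.925 m from the base axis. Payload 5.7 kg.
Tool frame: the origin (TCP) lies midway between the tips of the shut fingers; the grasp point (between the pads) lies 19 mm behind it; z points along the fingers, x is the direction in which the jaws open and shut, and the axes are right-handed (so a half turn about z gives the same grasp; the last joint's range is limited). The gripper opens to 88 mm and grips with 3 to 60 N. Pads are 20 mm wide; open, the fingers measure 115 mm over their backs; the gripper's body (75 mm by 178 mm) begins 61 mm behind the grasp point.
Start: joints at [1.123, 0.359, 1.51, -0, 1.272, -0.115], TCP at [0.196, 0.567, 0.223] pointing down, gripper open.
Joint ranges: [-2.97, 2.97], [-1.01, 2.36], [0.21, 2.38], [-0.96, 4.11], [0.2, 2.71], [-2.98, 2.98]. Speed limits (rad/s): [2.39, 2.39, 3.14, 3.14, 3.14, 3.14].

## Interface

Orientations are given as a unit quaternion [x, y, z, w].
In Python, from bench import move_ptp, servo_line, goto_joints, move_gripper, sleep, inverse_kinematics, capture, PlanningError, close_job, spot_in, silhouettes, current_clock, current_joint_pos, current_qvel, current_joint_torque, current_position, current_orientation, current_force, current_torque, current_finger_gap gives the robot as it stands. Calls block until the motion is done:
- move_ptp(position, orientation): joint-space move of the TCP to a pose.
- servo_line(position, orientation=None, rate=0.15, contact_N=None): straight line of the TCP; orientation=None keeps the orientation; rate is the mean speed in m/s. With contact_N (N) it stops when the force on the tool has changed by that much, and returns True; else False.
- goto_joints(angles): joint-space move.
- move_gripper(opening): finger opening in m; the grip force is fixed at half the most; returns when the fingers have stopped.
- sleep(seconds).
- inverse_kinematics(position, orientation): joint angles nearest the present ones, or None.
- capture(name): name is "side" or "top" or "wrist"; returns a dict with "image" (384x512x3 uint8, blue, green, red), "range_z" (384x512 float32, m along the optical axis (not along the pixel's ray), 0 where there is no reading), "intrinsics" (3x3 intrinsics, pixels), "R" (3x3) and "t" (3): a world point X has camera coordinates R X + t. Camera axes: x right, y down, z forward; pixel columns grow to the right and rows downward; lengths in m; the calibration is good to about 2 mm. A picture is of the moment at which its call begins.
A pose or a line that the arm cannot do raises PlanningError and nothing moves.
- close_job(): hands the job in, once; it reports no verdict.
Trained networks look in the newest picture that a camera, given by its name, has taken for a name from the list of things; names that differ only in an ending like _2 or _b are one class to them, and where a whole thing is asked for, a point or a joint stands for the part that bears it (a point fixed in the world has none). Each returns a list of dicts, best first, with "conf" (0 to 1); they miss things now and then, are a little off and sometimes report something else, mostly with a low value. They report only what shows in the picture. A call takes as long as a camera call. They do not tell look-alikes from the thing itself.
- spot_in(camera, query): "xy" ([column, row] in pixels, amid what is visible of it).
- silhouettes(camera, query): "region" (384x512 bool, what is visible of it) and "xy" ([column, row] in pixels, amid what is visible of it).
Readings, each from a call of its own:
- current_clock(): time.
- current_joint_pos(): joint angles.
- current_qvel(): joint speeds.
- current_joint_torque(): joint torques, N m.
- current_position(): TCP position.
- current_orientation(): TCP orientation.
- current_force(): force on the tool from outside, world axes, zero at the start.
- current_torque(): the same for the moment, N m.
- current_finger_gap(): finger opening in m.
Only numpy, scipy, OpenCV 4.12 (cv2) and the standard library are available. Lean on these libraries where they do the work, as an engineer would, in place of code of your own. Each camera call takes 0.05 s, during which the arm holds its last target.

## Working session

There is one attempt and no reset: what is moved stays moved. The work goes in short steps, each a Python script; the robot and the scene stay as the last script left them, time stands still between calls to the robot, and variables do not carry over. Pictures are saved under pics/ and viewed, and the job is handed in when it is done.

```bash
ls; mkdir -p pics
python3 - <<'E'
from bench import *
import cv2
print(current_clock())
for n in ["side","top","wrist"]:
    c=capture(n); cv2.imwrite(f"pics/{n}0.png",c["image"]); print(n,c["intrinsics"].tolist(),c["R"].round(3).tolist(),c["t"].round(3).tolist())
    for q in ["plate","cover","case_in","cover_handle"]:
        try: print(q,[(round(d["conf"],2),[round(float(v)) for v in d["xy"]]) for d in spot_in(n,q)])
        except Exception as e: print(q,e)
print(current_clock())
E
```

```text
pics
0.0
side [[420.85630251065714, 0.0, 258.7718227684275], [0.0, 420.85630251065714, 187.16630477423126], [0.0, 0.0, 1.0]] [[0.979, -0.204, -0.011], [-0.144, -0.651, -0.745], [0.145, 0.731, -0.666]] [-0.399, 0.218, 1.104]
plate [(0.55, [373, 265])]
cover [(0.94, [187, 176]), (0.72, [281, 170]), (0.71, [232, 130])]
case_in [(0.94, [238, 134]), (0.6, [187, 182]), (0.57, [280, 174])]
cover_handle [(0.81, [281, 168]), (0.73, [188, 176]), (0.61, [232, 130])]
top [[394.26685607358064, 0.0, 248.498576071908], [0.0, 394.26685607358064, 192.82599207263362], [0.0, 0.0, 1.0]] [[0.005, -1.0, 0.029], [-0.982, -0.01, -0.189], [0.189, -0.027, -0.982]] [0.11, 0.463, 1.014]
plate [(0.58, [326, 120]), (0.35, [198, 168])]
cover [(0.62, [183, 278]), (0.6, [196, 167]), (0.56, [94, 204])]
case_in [(0.79, [183, 279]), (0.58, [99, 206]), (0.57, [197, 166])]
cover_handle [(0.72, [197, 166]), (0.58, [97, 204]), (0.49, [198, 168]), (0.45, [327, 120])]
wrist [[318.83588686344405, 0.0, 251.7589951365659], [0.0, 318.83588686344405, 194.86008587665415], [0.0, 0.0, 1.0]] [[0.326, 0.945, 0.0], [0.912, -0.315, 0.263], [0.248, -0.086, -0.965]] [-0.6, -0.032, 0.39]
plate []
cover [(0.66, [267, 342]), (0.63, [50, 238])]
case_in [(0.84, [59, 234]), (0.69, [270, 342])]
cover_handle [(0.91, [268, 343]), (0.6, [50, 239])]
0.75
```

View pics/side0.png

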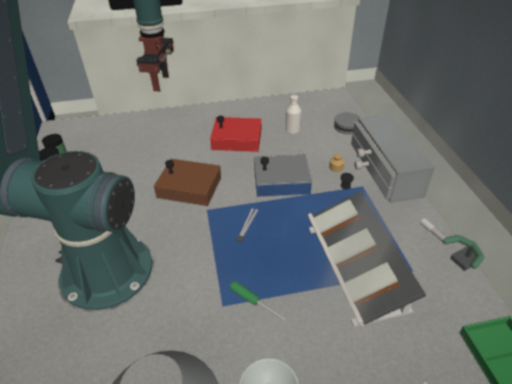

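View pics/top0.png

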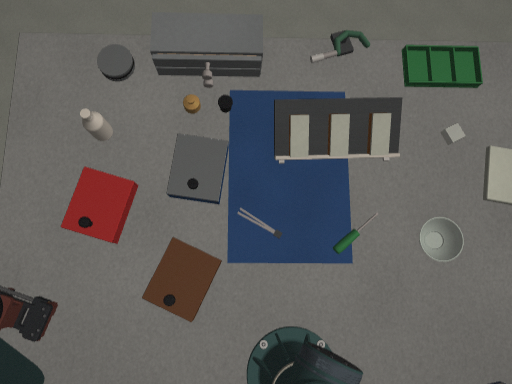

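View pics/wrist0.png

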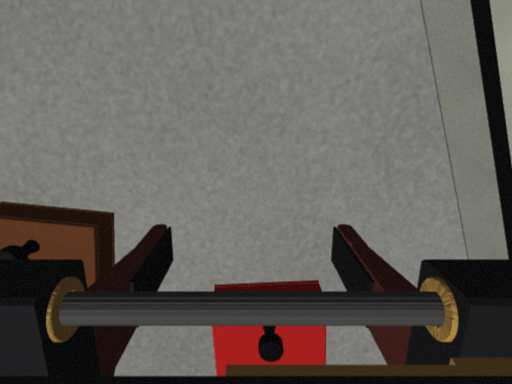

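In the top view there are three lidded boxes: red (100,205), brown (183,278) and grey-covered (198,168). The last one shows blue walls in the side view at (283,185), so it fits. The plate is at (338,128) with three blanks. I'll crop to confirm and measure it.

```bash
cat > h.py <<'E'
from bench import *
import numpy as np, cv2
from scipy.spatial.transform import Rotation as Rot
def cloud(c):
    z=c["range_z"].astype(float); K=c["intrinsics"]; v,u=np.indices(z.shape)
    P=np.stack([(u-K[0,2])/K[0,0]*z,(v-K[1,2])/K[1,1]*z,z],-1)
    W=(P-c["t"])@c["R"]
    W[z<=0]=np.nan
    return W
E
python3 - <<'E'
from h import *
import pickle
D={}
for n in ["side","top"]:
    c=capture(n); D[n]=c
    W=cloud(c)
    for q in ["cover","plate","case_in","spot_1","cover_handle"]:
        try: r=silhouettes(n,q)
        except Exception as e: print(n,q,e); continue
        for d in r:
            m=d["region"]; p=W[m]; p=p[~np.isnan(p[:,0])]
            print(n,q,round(d["conf"],2),np.round(d["xy"]),m.sum(),np.median(p,0).round(3),p.min(0).round(3),p.max(0).round(3))
    D[n+"W"]=W
pickle.dump(D,open("d.pkl","wb"))
t=cv2.resize(D["top"]["image"][70:220,150:420],None,fx=2.9,fy=2.9,interpolation=cv2.INTER_CUBIC)
cv2.imwrite("pics/topcrop.png",t)
t=cv2.resize(D["side"]["image"][110:330,220:440],None,fx=2.7,fy=2.7,interpolation=cv2.INTER_CUBIC)
cv2.imwrite("pics/sidecrop.png",t)
E
```

```text
side cover 0.83 [188. 175.] 1648 [0.239 0.275 0.051] [0.14  0.184 0.001] [0.342 0.438 0.097]
side cover 0.66 [235. 132.] 1104 [0.428 0.503 0.05 ] [ 0.335  0.417 -0.005] [0.543 0.676 0.097]
side cover 0.61 [279. 171.] 1584 [0.531 0.244 0.051] [ 0.44   0.167 -0.007] [0.648 0.401 0.096]
side plate 0.85 [374. 268.] 5401 [ 0.66  -0.181  0.074] [ 0.556 -0.304 -0.004] [0.78  0.134 0.119]
side case_in 0.96 [189. 186.] 2341 [0.237 0.252 0.05 ] [ 0.132  0.181 -0.003] [0.341 0.378 0.097]
side case_in 0.81 [238. 133.] 1642 [0.424 0.47  0.049] [ 0.329  0.413 -0.005] [0.526 0.59  0.097]
side case_in 0.75 [279. 175.] 2181 [0.528 0.216 0.05 ] [ 0.439  0.167 -0.003] [0.622 0.383 0.096]
side spot_1 0.94 [373. 268.] 4982 [ 0.663 -0.183  0.075] [ 0.557 -0.304 -0.002] [0.777 0.142 0.117]
side cover_handle 0.94 [187. 174.] 1673 [0.237 0.276 0.051] [ 0.136  0.184 -0.007] [0.342 0.447 0.097]
side cover_handle 0.78 [233. 127.] 1102 [0.428 0.502 0.05 ] [ 0.332  0.417 -0.003] [0.526 0.676 0.097]
side cover_handle 0.74 [282. 170.] 1517 [0.53  0.243 0.051] [0.441 0.171 0.042] [0.622 0.328 0.096]
top cover 0.71 [
[... 359 characters left out ...]
 0.117]
top case_in 0.85 [102. 203.] 3797 [0.427 0.503 0.05 ] [ 0.33   0.419 -0.006] [0.53  0.602 0.096]
top case_in 0.65 [199. 168.] 3305 [0.526 0.249 0.05 ] [ 0.439  0.173 -0.005] [0.633 0.328 0.097]
top case_in 0.61 [184. 278.] 3745 [0.236 0.282 0.05 ] [ 0.133  0.186 -0.005] [0.34  0.378 0.097]
top spot_1 0.81 [331. 125.] 4916 [ 0.657 -0.101  0.077] [ 0.556 -0.342 -0.005] [0.758 0.049 0.117]
top cover_handle 0.94 [180. 275.] 3859 [0.236 0.284 0.05 ] [ 0.128  0.186 -0.006] [0.347 0.383 0.097]
top cover_handle 0.89 [ 96. 203.] 3514 [0.428 0.51  0.05 ] [ 0.331  0.42  -0.005] [0.54  0.622 0.096]
top cover_handle 0.73 [196. 167.] 3081 [0.53  0.252 0.05 ] [0.442 0.176 0.044] [0.623 0.33  0.097]
```

View pics/topcrop.png

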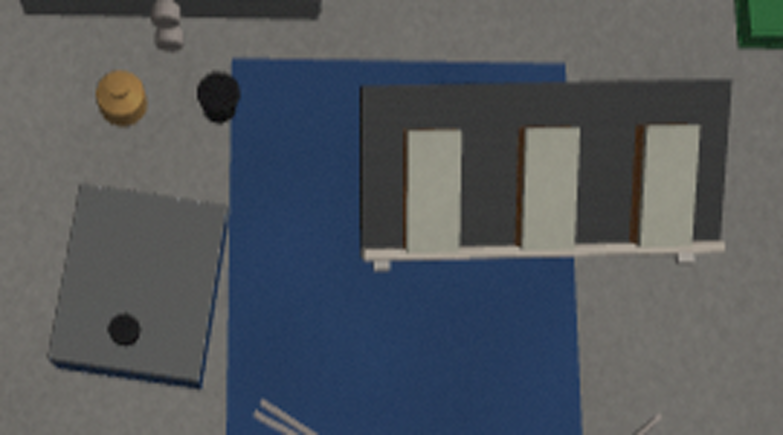

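View pics/sidecrop.png

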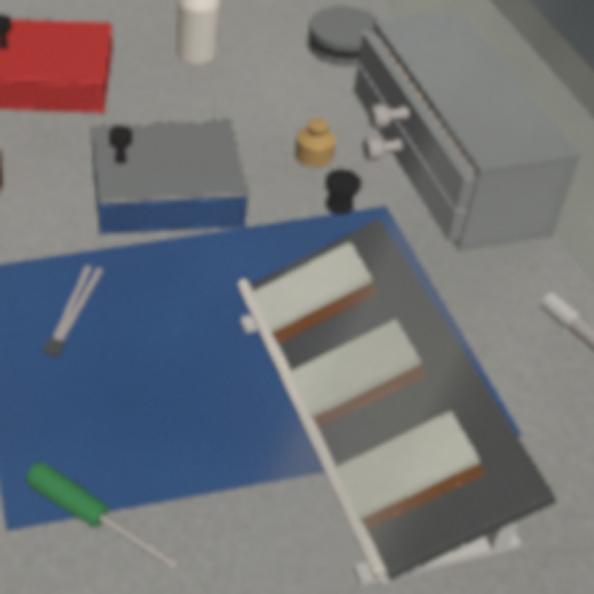

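Run:
```python
from h import *
import pickle
D=pickle.load(open("d.pkl","rb"))
def rect(p):
    (c,s,a)=cv2.minAreaRect((p[:,:2]*1000).astype(np.float32)); return np.round(c,1),np.round(s,1),round(a,2)
for n in ["top","side"]:
    W=D[n+"W"]; img=D[n]["image"]
    x,y,z=W[...,0],W[...,1],W[...,2]
    near=(x>.42)&(x<.66)&(y>.15)&(y<.36)
    m=near&(z>.044)&(z<.057)
    m=cv2.morphologyEx(m.astype(np.uint8),cv2.MORPH_OPEN,np.ones((3,3)))>0
    print(n,"cover",m.sum(),rect(W[m]),np.median(z[m]))
    m=near&(z>.075)
    p=W[m]; print("knob",m.sum(),p.mean(0).round(4),p.min(0).round(4),p.max(0).round(4))
    # plate + blanks
    near=(x>.5)&(x<.8)&(y>-.4)&(y<.1)
    m=near&(z>.03)
    m=cv2.morphologyEx(m.astype(np.uint8),cv2.MORPH_OPEN,np.ones((3,3)))>0
    print("plate all",rect(W[m]),W[m].min(0).round(3),W[m].max(0).round(3))
    hsv=cv2.cvtColor(img,cv2.COLOR_BGR2HSV)
    w=m&(hsv[...,2]>130)
    nl,L,st,ce=cv2.connectedComponentsWithStats(w.astype(np.uint8))
    for i in range(1,nl):
        if st[i,4]>60: print(" white",st[i].tolist(),rect(W[L==i]),W[L==i].mean(0).round(4))
```

```text
top cover 3095 (array([532.7, 251.8]), array([140.6, 170.5]), 82.06) 0.05007413800074905
knob 99 [0.4767 0.2588 0.0921] [0.4647 0.2464 0.0801] [0.49   0.2725 0.0974]
plate all (array([ 640. , -126.4]), array([156.9, 345.5]), 2.1) [ 0.555 -0.301  0.033] [0.722 0.049 0.118]
 white [276, 114, 124, 46, 2498] (array([ 611.6, -129.3]), array([ 99.9, 341.1]), 2.02) [ 0.6053 -0.1255  0.0853]
side cover 1465 (array([532.7, 249.9]), array([148.7, 169.6]), 82.14) 0.05068136455752246
knob 70 [0.4773 0.2518 0.0899] [0.4652 0.2392 0.0786] [0.4907 0.2714 0.0963]
plate all (array([ 636.9, -129. ]), array([152.5, 347.7]), 2.25) [ 0.556 -0.304  0.03 ] [0.72  0.045 0.119]
 white [309, 200, 88, 125, 3247] (array([ 620.4, -130.4]), array([119.4, 343.3]), 2.17) [ 0.607  -0.1465  0.0845]
```

The crops confirm it: in the top crop the grey cover has its knob near the front edge at about (123,330), and blue walls show under it in the side crop at (170,210). Brass weight and loupe stand behind it. I'll fit the plate and blank frames next.

Run:
```python
from h import *
import pickle
D=pickle.load(open("d.pkl","rb"))
print(current_orientation(),Rot.from_quat(current_orientation()).as_matrix().round(3).tolist())
for n in ["top","side"]:
    W=D[n+"W"]; img=D[n]["image"]
    x,y,z=W[...,0],W[...,1],W[...,2]
    m=(x>.54)&(x<.8)&(y>-.35)&(y<.1)&(z>.025)
    P=W[m]; v=img[m].max(1)
    # dark face plane
    F=P[(v<95)&(P[:,0]>.58)]
    for _ in range(5):
        A=np.c_[F[:,:2],np.ones(len(F))]; s=np.linalg.lstsq(A,F[:,2],rcond=None)[0]
        r=F[:,2]-A@s; F=F[abs(r)<max(.003,2*r.std())]
    g=np.hypot(s[0],s[1]); print(n,len(F),"slope",np.degrees(np.arctan(g)),"yaw",np.degrees(np.arctan2(s[1],s[0])),"std",r.std(), "z70 line at y=-.13: x=",(.07-s[2]-s[1]*-.13)/s[0])
    # height above face
    h=(P[:,2]-np.c_[P[:,:2],np.ones(len(P))]@s)*np.cos(np.arctan(g))
    B=P[(h>.026)&(h<.038)]
    yaw=np.radians(2.12); ex=np.array([np.cos(yaw),np.sin(yaw)]); ey=np.array([-ex[1],ex[0]])
    o=np.array([.645,-.128])
    b=(B[:,:2]-o)@np.c_[ex,ey]
    hist=np.sort(b[:,1]); k=np.where(np.diff(hist)>.02)[0]
    for seg in np.split(hist,k+1):
        if len(seg)<50: continue
        bb=b[(b[:,1]>=seg[0])&(b[:,1]<=seg[-1])]
        lo,hi=np.percentile(bb,[1,99],axis=0); print(" blank n",len(seg),"x",lo[0].round(4),hi[0].round(4),"y",lo[1].round(4),hi[1].round(4),"mid",((lo+hi)/2).round(4), "h",np.median(h[(h>.026)&(h<.038)]).round(4))
    E=P[(h>-.004)&(h<.004)]; e=(E[:,:2]-o)@np.c_[ex,ey]; print(" face range",np.percentile(e,[.2,99.8],axis=0).round(4))
```

```text
[ 8.14461181e-01  5.80218046e-01 -5.87901832e-05  1.72759411e-05] [[0.327, 0.945, -0.0], [0.945, -0.327, -0.0], [-0.0, -0.0, -1.0]]
top 3941 slope 24.85885542168532 yaw 2.1788747664636423 std 0.0018102323845215803 z70 line at y=-.13: x= 0.6421955046577809
 blank n 785 x -0.0818 0.0168 y -0.1295 -0.0808 mid [-0.0325 -0.1052] h 0.0321
 blank n 781 x -0.0821 0.0159 y -0.0198 0.0287 mid [-0.0331  0.0045] h 0.0321
 blank n 788 x -0.0819 0.0151 y 0.0875 0.1356 mid [-0.0334  0.1115] h 0.0321
 face range [[-0.0698 -0.1697]
 [ 0.0673  0.1743]]
side 1994 slope 25.065849192456085 yaw 2.1222811613111916 std 0.0014701960840728515 z70 line at y=-.13: x= 0.6397514448080407
 blank n 1016 x -0.0818 0.0159 y -0.1327 -0.0832 mid [-0.0329 -0.1079] h 0.0323
 blank n 809 x -0.082 0.0163 y -0.0235 0.0264 mid [-0.0329  0.0015] h 0.0323
 blank n 666 x -0.082 0.0162 y 0.0836 0.1346 mid [-0.0329  0.1091] h 0.0323
 face range [[-0.0703 -0.1734]
 [ 0.0672  0.1711]]
```

```bash
cat >> h.py <<'E'
def quat(x,z):
    x=np.array(x,float); z=np.array(z,float); x/=np.linalg.norm(x); z/=np.linalg.norm(z)
    return Rot.from_matrix(np.c_[x,np.cross(z,x),z]).as_quat()
# case
CY=np.radians(-7.9); cx=np.array([np.cos(CY),np.sin(CY),0]); cy=np.array([-cx[1],cx[0],0]); Z=np.array([0,0,1.])
CC=np.array([.5327,.2510,0]); QC=quat(cy,-Z)
HG=CC+.085*cx+.045*Z
def knob(th): return HG+.14*(-np.cos(th)*cx+np.sin(th)*Z)+.041*(np.sin(th)*cx+np.cos(th)*Z)
def knob_tcp(th): return knob(th)-.019*Z
# plate
PY=np.radians(2.15); px=np.array([np.cos(PY),np.sin(PY),0]); pw=np.array([-px[1],px[0],0]); A=np.radians(25)
pu=np.cos(A)*px+np.sin(A)*Z; pn=-np.sin(A)*px+np.cos(A)*Z; PO=np.array([.641,-.127,.070]); QP=quat(pw,-pn)
def plt(u,w,n): return PO+u*pu+w*pw+n*pn
def loc(p): d=np.array(p)-PO; return np.array([d@pu,d@pw,d@pn])
E
python3 - <<'E'
from h import *
for th in [0,.5,1,1.5,1.85]: 
    p=knob_tcp(th); print(th,p.round(3),inverse_kinematics(p,QC) is not None)
print(inverse_kinematics(knob_tcp(0)+.08*Z,QC))
for w in [-.107,0,.109]:
    for n in [.004,.15]: print(w,n,plt(-.017,w,n).round(3),inverse_kinematics(plt(-.017,w,n),QP))
p=CC+Z*.01; print(inverse_kinematics(p,QC))
E
```

```text
0 [0.478 0.259 0.067] True
0.5 [0.515 0.254 0.129] True
1 [0.576 0.245 0.166] True
1.5 [0.648 0.235 0.169] True
1.85 [0.694 0.229 0.149] True
[ 3.68571504e-01  3.61032552e-01  1.72058095e+00 -4.44089210e-16
  1.05997915e+00 -1.06434381e+00]
-0.107 0.004 [ 0.628 -0.235  0.066] [-0.60742138  0.5083422   1.85821076  0.57398394  0.48690893 -2.68835654]
-0.107 0.15 [ 0.566 -0.237  0.199] [-0.68640219  0.24603412  1.85103372  0.4212986   0.75388428 -2.56204761]
0 0.004 [ 0.624 -0.128  0.066] [-0.42467655  0.46740068  1.95435692  0.54186449  0.37407155 -2.50565711]
0 0.15 [ 0.562 -0.13   0.199] [-0.49019484  0.17815088  1.94670864  0.35244792  0.66429692 -2.33866698]
0.109 0.004 [ 0.62  -0.019  0.066] [-0.2044587   0.44692811  2.00302944  0.36881424  0.28474404 -2.14607157]
0.109 0.15 [ 0.558 -0.021  0.199] [-0.24205885  0.14138249  1.99508924  0.20990913  0.59401492 -2.00010708]
[ 3.23058694e-01  6.01844510e-01  1.72406924e+00 -4.44089210e-16
  8.15678901e-01 -1.10985662e+00]
```

Run:
```python
from h import *
print(current_clock())
move_ptp(knob_tcp(0)+.07*Z,QC); print(current_clock())
move_gripper(.05)
print(servo_line(knob_tcp(0),rate=.12,contact_N=8))
print("at",current_position(),knob_tcp(0),current_force()); 
move_gripper(.0); print("gap",current_finger_gap(),current_force(),current_clock())
c=capture("side"); cv2.imwrite("pics/grip.png",cv2.resize(c["image"][80:240,180:380],None,fx=3,fy=3))
```

```text
1.35
2.925
False
at [0.4785941  0.25870887 0.0672919 ] [0.47822198 0.25855945 0.067     ] [ 0.98184099 -0.10877641  1.27996783]
gap 0.02666001258941777 [-0.61213817  4.57346814  2.64637959] 4.9083
```

View pics/grip.png

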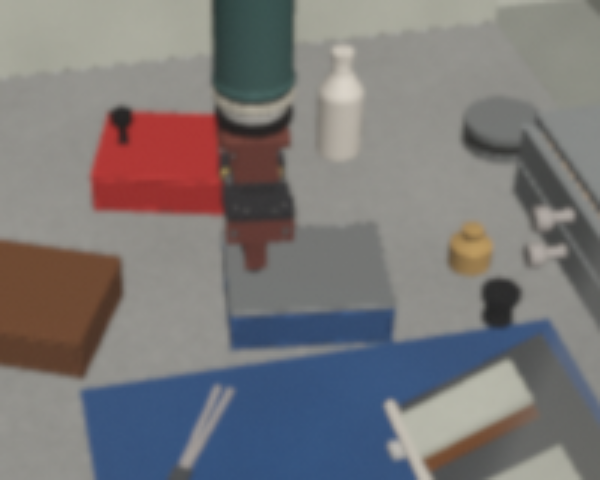

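The fingers hold the knob, with a gap of 26.7 mm. I'll swing the cover along the arc and watch the force.

Run:
```python
from h import *
off=current_position()-knob_tcp(0)
for th in np.linspace(0,1.8,11)[1:]:
    hit=servo_line(knob_tcp(th)+off*(1-th/1.8),rate=.12,contact_N=20)
    print(round(th,2),hit,current_force().round(1),round(current_finger_gap(),4),round(current_clock(),2))
    if hit: break
c=capture("side"); cv2.imwrite("pics/open1.png",cv2.resize(c["image"][60:240,180:400],None,fx=3,fy=3))
```

```text
0.18 False [-0.4  2.9 -1.5] 0.0268 5.33
0.36 False [-0.7  5.  -1.3] 0.0273 5.7
0.54 False [-1.5  4.8  1. ] 0.0269 6.07
0.72 False [-3.6  6.4  3.5] 0.0273 6.43
0.9 False [-2.7  5.5  5.6] 0.0269 6.8
1.08 False [-1.3  4.7  5.8] 0.0269 7.17
1.26 False [-0.8  5.6  6.6] 0.0265 7.53
1.44 False [0.5 5.8 6.7] 0.0269 7.9
1.62 False [2.6 5.  5.9] 0.0268 8.27
1.8 False [2.9 5.2 6.3] 0.0266 8.63
```

View pics/open1.png

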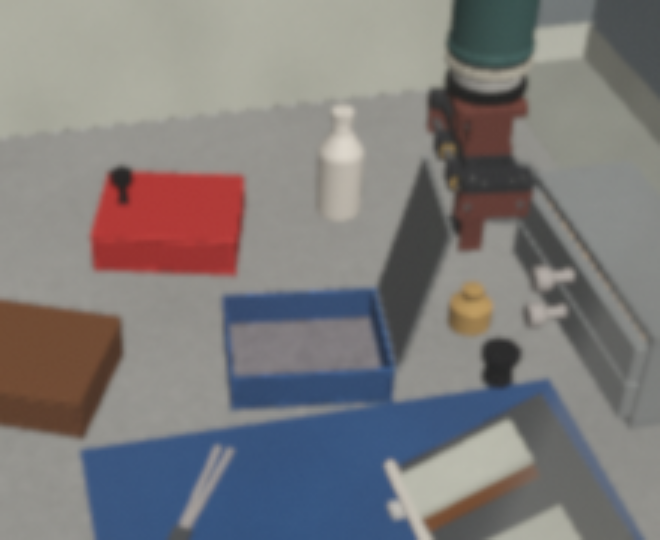

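The cover is past vertical and the case is open and empty. I'll release the knob, check the cover, then feel blanks 1 and 2 from the gap between them.

Run:
```python
from h import *
move_gripper(.06)
p=current_position()
servo_line(p+.004*cx+.13*Z,rate=.2)
c=capture("side"); cv2.imwrite("pics/open2.png",cv2.resize(c["image"][60:340,180:480],None,fx=2.1,fy=2.1))
move_ptp(plt(-.017,-.053,.10),QP)
move_gripper(0)
print(servo_line(plt(-.017,-.053,.006),rate=.12,contact_N=6),loc(current_position()).round(4),current_force().round(2),round(current_clock(),2))
sleep(.3); print(current_force().round(2), current_finger_gap())
```

```text
False [-0.0168 -0.0531  0.0063] [-0.02  0.59 -0.52] 13.79
[-0.04  0.73 -0.87] 0.0009441861104065094
```

View pics/open2.png

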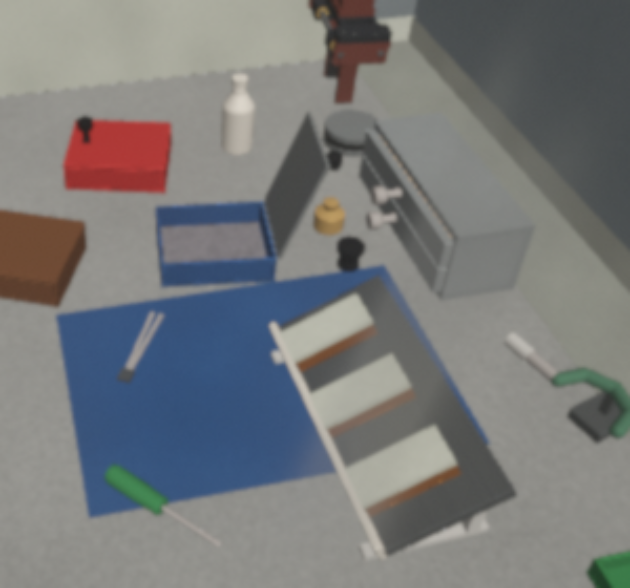

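The cover stands open on its own. Now I'll feel blank 1 (-y direction), then blank 2 (+y).

Run:
```python
from h import *
def F(): return np.mean([current_force() for _ in range(5)],0)
for tgt in (-.092,):
    f0=F(); w0=loc(current_position())[1]
    hit=servo_line(plt(-.017,tgt,.006),rate=.02,contact_N=2.6)
    f=F(); print("spot1",hit,"w",loc(current_position())[1].round(4),"dF along row",((f-f0)@pw).round(2),(f-f0).round(2),round(current_clock(),2))
servo_line(plt(-.017,-.053,.006),rate=.08)
sleep(.2); f0=F()
hit=servo_line(plt(-.017,-.014,.006),rate=.02,contact_N=2.6)
f=F(); print("spot2",hit,"w",loc(current_position())[1].round(4),"dF",((f-f0)@pw).round(2),(f-f0).round(2),round(current_clock(),2))
servo_line(plt(-.017,-.053,.006),rate=.08)
c=capture("top"); cv2.imwrite("pics/push1.png",cv2.resize(c["image"][70:220,250:430],None,fx=3.5,fy=3.5))
print(current_clock())
```

```text
spot1 True w -0.0734 dF along row -0.45 [ 0.37 -0.43  0.39] 15.19
spot2 True w -0.0301 dF -1.36 [-0.59 -1.39  0.72] 16.95
17.4333
```

View pics/push1.png

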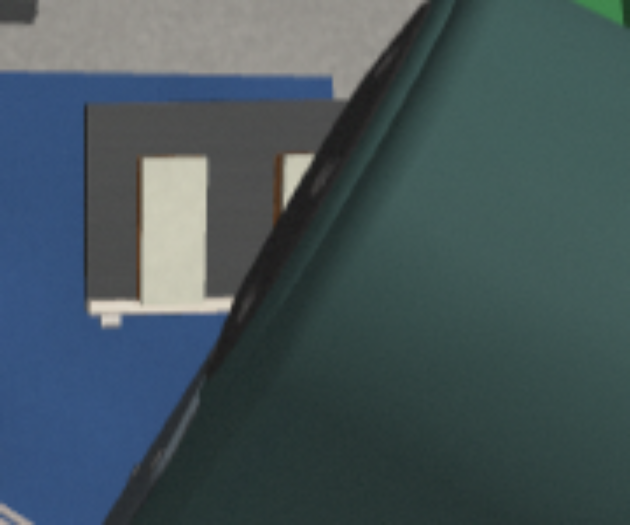

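Both stops came within about 5 mm of touching, but impact could explain them and the residual forces are ambiguous. I'll repeat as slow stepped pushes and sample the force at each step.

Run:
```python
from h import *
def F(): return np.mean([current_force() for _ in range(5)],0)
for name,start,sg,n in (("spot1",-.0715,-1,4),("spot2",-.0325,1,4)):
    servo_line(plt(-.017,-.053,.006),rate=.08) if name!="spot1" else None
    sleep(.15); f0=F(); servo_line(plt(-.017,start,.006),rate=.05)
    for k in range(1,n+1):
        servo_line(plt(-.017,start+sg*.005*k,.006),rate=.015)
        f=F()-f0; print(name,"w",loc(current_position())[1].round(4),"F row",(f@pw).round(2),"u",(f@pu).round(2),"n",(f@pn).round(2),round(current_clock(),2))
servo_line(plt(-.017,-.053,.006),rate=.08)
c=capture("side"); cv2.imwrite("pics/push2.png",cv2.resize(c["image"][170:330,290:450],None,fx=3.5,fy=3.5))
W=cloud(c); d=(W-PO); h=d@pn; w=d@pw; u=d@pu
m=(h>.027)&(h<.037)&(abs(u+.017)<.05)&(abs(w)<.18)
ws=np.sort(w[m]); 
for s in np.split(ws,np.where(np.diff(ws)>.012)[0]+1):
    if len(s)>30: print("blank w",np.percentile(s,[1,99]).round(4),len(s))
```

```text
spot1 w -0.0744 F row 5.72 u 3.54 n 1.72 18.58
spot1 w -0.0791 F row 7.48 u 3.18 n 3.3 19.07
spot1 w -0.0841 F row 7.82 u 2.95 n 3.02 19.55
spot1 w -0.089 F row 7.73 u 2.03 n 2.57 20.03
spot2 w -0.0289 F row -4.62 u -1.21 n 1.16 21.86
spot2 w -0.0243 F row -5.1 u -2.26 n 0.56 22.34
spot2 w -0.0193 F row -4.82 u -1.27 n 0.31 22.82
spot2 w -0.0143 F row -4.48 u -0.82 n 1.32 23.31
blank w [-0.1491 -0.1014] 882
blank w [-0.0087  0.0405] 154
```

View pics/push2.png

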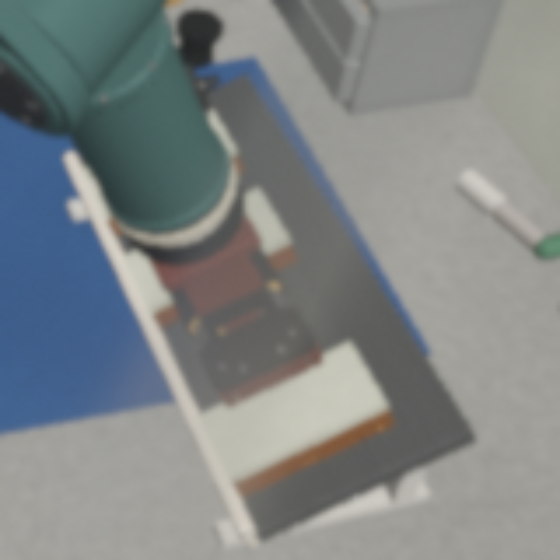

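Blanks 1 and 2 drag at about 7.7 N and 4.8 N, so both are rough, and the pictures show each has moved about 15 mm. Blank 3 should be the polished one. I'll feel it with the open jaws around it before grasping.

Run:
```python
from h import *
def F(): return np.mean([current_force() for _ in range(5)],0)
servo_line(plt(-.017,-.053,.09),rate=.2)
move_gripper(.07)
move_ptp(plt(-.017,.109,.09),QP)
print(servo_line(plt(-.017,.109,.005),rate=.12,contact_N=6),loc(current_position()).round(4))
sleep(.2); f0=F()
servo_line(plt(-.017,.117,.005),rate=.06)
for w in (.122,.127,.132):
    servo_line(plt(-.017,w,.005),rate=.015)
    f=F()-f0; print("spot3 w",loc(current_position())[1].round(4),"F row",(f@pw).round(2),(f@pu).round(2),(f@pn).round(2),round(current_clock(),2))
c=capture("side"); W=cloud(c)
cv2.imwrite("pics/push3.png",cv2.resize(c["image"][170:330,290:450],None,fx=3.5,fy=3.5))
```

```text
False [-0.0169  0.1085  0.0051]
spot3 w 0.122 F row -0.19 0.81 0.55 28.25
spot3 w 0.1272 F row -0.81 0.87 0.28 28.73
spot3 w 0.1323 F row -0.37 -0.44 -0.21 29.22
```

View pics/push3.png

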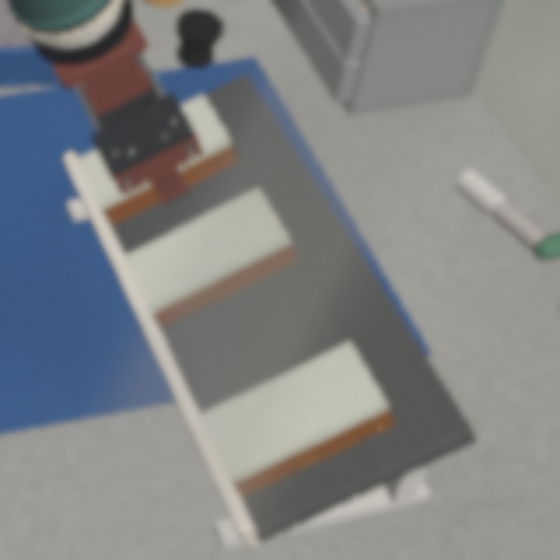

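Blank 3 moved about 12 mm with under 1 N, so it is the polished one. I'll grasp and lift it, then look.

Run:
```python
from h import *
servo_line(plt(-.017,.1215,.005),rate=.06)
move_gripper(0); g=current_finger_gap(); print("gap",g,current_force().round(2),loc(current_position()).round(4))
f0=current_force()
if .044<g<.052:
    servo_line(plt(-.017,.1215,.10),rate=.12)
    print("lifted",current_finger_gap(),(current_force()-f0).round(2),current_torque().round(2),round(current_clock(),2))
c=capture("side"); cv2.imwrite("pics/lift.png",cv2.resize(c["image"][100:330,250:450],None,fx=2.5,fy=2.5))
```

```text
gap 0.047666863243729735 [0.24 0.25 0.3 ] [-0.0171  0.1217  0.005 ]
lifted 0.04791600182161317 [ 0.1  -0.24 -6.82] [0.01 0.68 0.02] 31.01
```

View pics/lift.png

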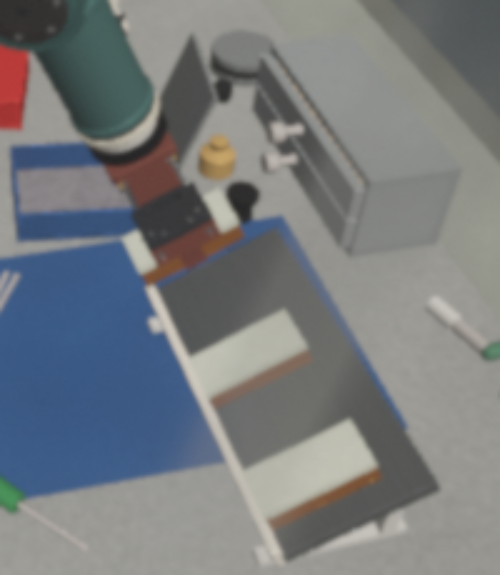

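The blank is held: gap 47.9 mm and about 6.8 N of added weight. I'll carry it over to the open case.

Run:
```python
from h import *
p=current_position(); servo_line([.52,p[1],.25],rate=.2)
T=CC-.012*cx
move_ptp(T+.24*Z,QC); print(current_position().round(4),current_finger_gap(),round(current_clock(),2))
servo_line(T+.10*Z,rate=.15)
for n in ("side","top"):
    c=capture(n); cv2.imwrite(f"pics/over_{n}.png",cv2.resize(c["image"][80:260,140:340],None,fx=3,fy=3))
print(current_force().round(2),current_torque().round(2),round(current_clock(),2))
```

```text
[0.5208 0.252  0.2388] 0.047751512926023046 32.79
[-0.14  0.17 -6.91] [ 0.01  0.03 -0.02] 33.98
```

View pics/over_side.png

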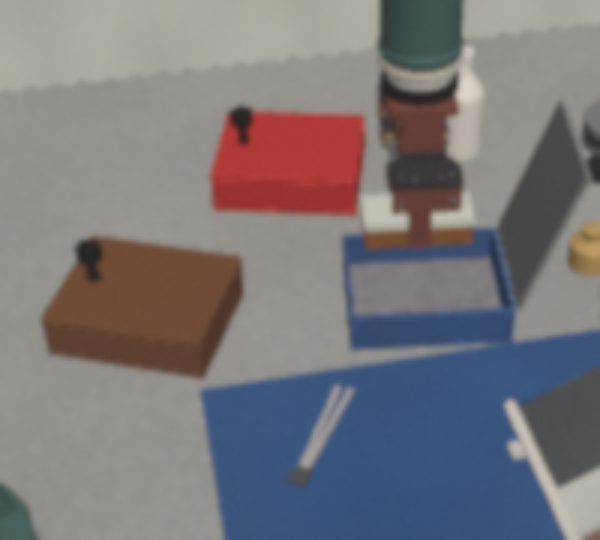

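View pics/over_top.png

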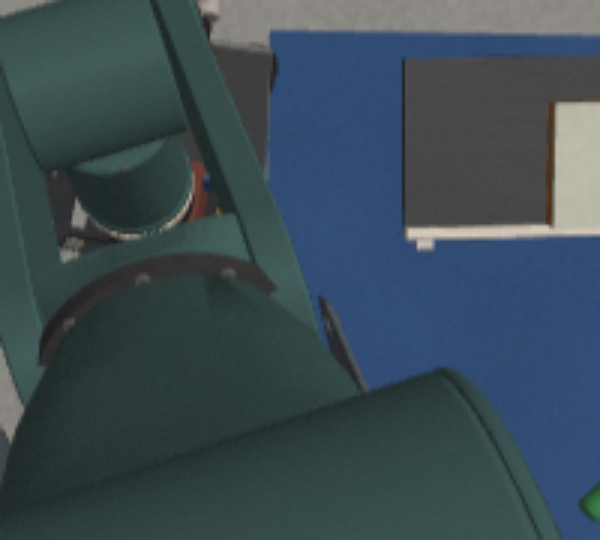

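The blank hangs level above the case, centred across it. I'll lower it gently until it touches.

Run:
```python
from h import *
T=CC-.012*cx
print(servo_line(T+.030*Z,rate=.1,contact_N=6),current_position().round(4))
h=servo_line(T+.005*Z,rate=.02,contact_N=2.5)
print(h,current_position().round(4),current_force().round(2),round(current_clock(),2))
c=capture("side"); cv2.imwrite("pics/down.png",cv2.resize(c["image"][110:210,220:340],None,fx=5,fy=5))
```

```text
False [0.5213 0.2529 0.0304]
True [0.5207 0.2526 0.0093] [0.15 0.51 4.67] 35.77
```

View pics/down.png

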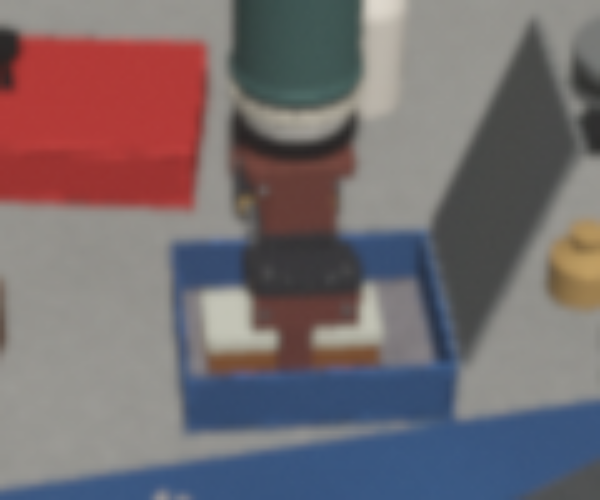

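It touches at the expected height, pressing at about 4.7 N. I'll release, retreat and check.

Run:
```python
from h import *
move_gripper(.064); p=current_position()
servo_line(p+.20*Z,rate=.15)
move_ptp([.40,.45,.30],QC)
for n in ("side","top"):
    c=capture(n); cv2.imwrite(f"pics/end_{n}.png",c["image"])
    W=cloud(c); img=c["image"]
    d=W-CC; a=d@cx; b=d@cy; z=W[...,2]
    m=(abs(a)<.075)&(abs(b)<.06)&(z>.03)&(z<.045)&(img.max(2)>110)
    q=W[m]; s=np.linalg.lstsq(np.c_[q[:,:2],np.ones(len(q))],q[:,2],rcond=None)[0]
    print(n,"blank top: case xy",np.percentile(np.c_[a[m],b[m]],[2,98],axis=0).round(3).tolist(),"z",np.median(q[:,2]).round(4),"tilt",np.hypot(s[0],s[1]).round(3))
    # cover angle
    m=(abs(b)<.065)&(a>.085)&(a<.17)&(z>.06)&(z<.21); q=np.c_[a[m]-.085,z[m]-.045]
    if m.sum()>30: print("  cover pts",m.sum(),"angle",np.median(np.pi-np.arctan2(q[:,1],q[:,0])).round(3))
    d=W-PO; h=d@pn; w=d@pw; u=d@pu; m=(h>.027)&(h<.037)&(abs(u+.017)<.05)&(abs(w)<.18)
    ws=np.sort(w[m]); print("  rough",[np.percentile(s,[1,99]).round(3).tolist() for s in np.split(ws,np.where(np.diff(ws)>.012)[0]+1) if len(s)>30])
print(current_clock())
```

```text
side blank top: case xy [[-0.065, -0.029], [0.041, 0.022]] z 0.0363 tilt 0.015
  cover pts 876 angle 1.906
  rough [[-0.149, -0.1], [-0.008, 0.042]]
top blank top: case xy [[-0.066, -0.024], [0.041, 0.023]] z 0.0359 tilt 0.009
  cover pts 2171 angle 1.906
  rough [[-0.146, -0.098], [-0.005, 0.043]]
38.8667
```

View pics/end_side.png

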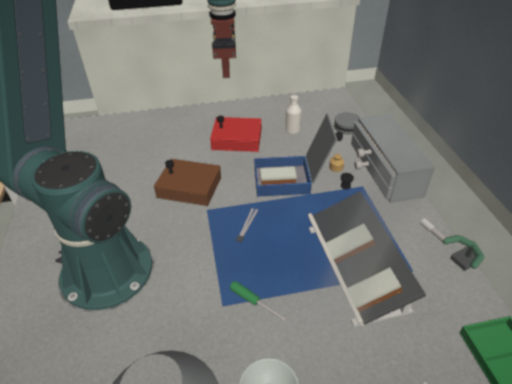

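View pics/end_top.png

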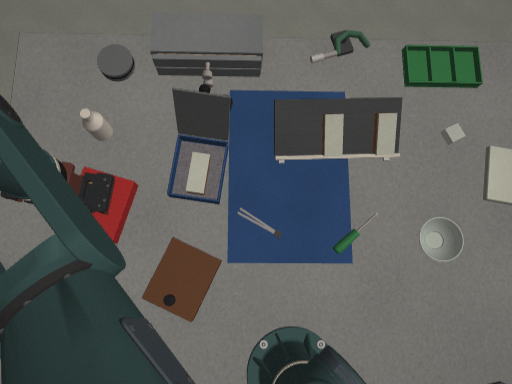

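The blank lies flat in the case, white side up (side 278,174; top 199,173). The cover is open at 1.906 rad, both rough blanks are on the plate, and the other things are in place. I'm handing in.

```bash
python3 -c "
from bench import *
print(close_job(), current_clock())"
```

```text
the job is handed in; nothing more can be done
the job is handed in; nothing more can be done
```

The polished blank was the one at spot_3, and it now lies on the floor of the blue case with the cover standing open on its own. I handed the job in at about 39 s of the 72 s; the hand-in reports no verdict.

**What I did:** I swung the cover over by its knob and let go. Then I slid all three blanks: spot_1 dragged at about 7.7 N, spot_2 at about 4.8 N and spot_3 at under 1 N. I lifted the spot_3 blank, carried it over level and lowered it until it touched the floor.

**Last checks (side and top cameras agree):**
- **Cover:** open at about 1.91 rad.
- **Polished blank:** within about 0.015 rad of flat, white side up, roughly 12 mm nearer the robot than the middle of the case floor. Its top is at 36 mm, where 37 mm is expected.
- **Rough blanks:** both are still on the plate, each moved about 15 mm along the row.
- **Other things:** nothing else on the bench looks moved, judged by eye in the pictures.

**Readings that disagreed:**
- My first quick contact test on spots 1 and 2 was inconclusive: it stopped early, but the residual forces were near zero or in the wrong direction. I repeated it as slow stepped pushes, and the forces above come from those.
- The spot_1 reading is slightly above the stated 4 to 7 N, but clearly rough.

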